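Complete the nut-driver row in the clip rack

ROBOT

A 6-joint arm with a two-finger parallel gripper is mounted at the origin on the work surface. World frame = base frame: x ahead of the robot, y to its left, z up, the work surface at z = 0. Lengths are in m, angles in rad, forces in N, time in s.
With the tool pointing down it reaches from about 0.425 to 0.95 m from the base axis. Payload 3.5 kg.
Tool frame: the origin (TCP) lies on the centre line of the jaws, within the pads' length; the fingertips stand 25 mm ahead of it and the grasp point (between the pads) lies 6 mm ahead of it (ctrl.finger_overhang is the distance from the TCP to the fingertips, in m); z points along the fingers, y is the line along which they close (so a half turn about z gives the same grasp; the last joint's range is limited). The gripper opens to 85 mm and grips with 20 to 120 N. Pads are 22 mm wide; open, the fingers measure 114 mm over their backs; the gripper's body (76 mm by 85 mm) begins 54 mm behind the grasp point. The pads swing forward as they close: fully open they stand 13 mm farther back than shut.
Start: joints at [1.045, 0.286, 1.577, -0, 1.279, -0.15], TCP at [0.248, 0.628, 0.256] pointing down, gripper open.
Joint ranges: [-2.77, 2.77], [-0.9, 2.22], [0.21, 2.48], [-1.53, 4.67], [0.24, 2.81], [-2.84, 2.84]. Speed limits (rad/s): [2.79, 2.79, 3.14, 3.14, 3.14, 3.14].

INTERFACE

Orientations are given as a unit quaternion [x, y, z, w].
In Python, from plant import get_state, imaging, job, ctrl gives the robot as it stands.
- The arm moves only by the tool jog_arm, never from a script. Its argument "increments" is a list of rows, each an object of numbers: "dx", "dy", "dz": the shift along the world's x, y, z each as a share of 12 cm, from -1 to 1; "ax", "ay", "az": the turn, a rotation vector about the world's x, y, z each as a share of pi/2 rad, from -1 to 1; "gripper": the gripper command: -1 is shut, 1 is fully open, values between are in proportion. A call has 1 to 10 rows; each row is the pose to reach, as a shift and turn from the pose commanded when the call began; what a row does not reach only later rows make up. A row lasts 1/10 s, in which the tool goes at most 50 mm and 8.59 degrees, less where a joint would pass 70% of its speed; a pose out of reach is approached as far as the arm can. A call with a number of a shift or a turn outside -1 to 1 is refused whole. A call with a gripper value outside its range is refused whole. The fingers move at their own pace and stop on an object; "force" is the grip in N (left out, the last holds). Time passes only in rows, so rows that repeat a pose let the fingers close. It gives the time, the measured TCP pose, the force, the opening and the grip force at its end, in the units of the state.
- get_state(): the state, without advancing time (a new reading comes with each control period).
- imaging.read_camera(name): name is "scene" or "top" or "wrist"; returns a dict with "frame" (420x560x3 uint8, blue, green, red), "depth" (420x560 float32, m along the optical axis (not along the pixel's ray), 0 where there is no reading), "camera_matrix" (3x3 intrinsics, pixels), "dist" ([k1, k2, p1, p2, k3] as OpenCV has them; the pictures are not rectified), "extrinsics" (4x4, takes a point from camera to world coordinates); the wrist camera has in their place "mount" (4x4, takes a point from camera to tool coordinates, whose origin is the TCP and whose axes are the flange's). Camera axes: x right, y up, looking along -z (the intrinsics and any distortion apply to the point x, -y, -z); pixel columns grow to the right and rows downward; lengths in m; the calibration is good to about 2 mm. A picture is of the moment at which its call begins: read the wrist's pose just before it.
- job.sign_off(): hands the job in; it is judged then, once.
The state is a dict: "time": time; "qpos": joint angles; "dq": joint speeds; "joint_efforts": joint torques, N m; "eef_pos": TCP position; "tcp_rot": TCP orientation; "contact_force": force on the tool from outside, world axes, zero at the start; "wrist_torque": the same for the moment, N m; "opening": opening from 0.0 (shut) to 1.0 (fully open); "finger_force": force on a finger pad.
Only numpy, scipy, OpenCV 4.12 (cv2) and the standard library are available. Lean on these libraries where they do the work, as an engineer would, in place of code of your own. Each camera call takes 0.05 s, during which the arm holds its last target. There are 200 camera calls.

TASK

Two nut drivers have been left lying on the bench mat. Click both into the two empty places of the sloping clip rack, handles up-slope like the two already there, so that the row of four runs in order of size from one end of the rack to the other. Press each shank fully home in both of its clips, leave the two outer drivers clicked in where they are, and do not disturb the other things on the bench.

Things in the scene. Friction and masses are not known exactly. Their poses are not given: they have to be found in the camera images.
- driver_b: Second-smallest nut driver, 158 mm long, 115 g: bare round steel shank 10 mm thick, 96 mm long; black hexagonal handle 21 mm across flats, 44 mm long; round steel head 21 mm thick, 18 mm long. Origin on the axis, mid bare shank, near the centre of mass; x along the axis to the handle. Starts lying on the mat, axis level 10.5 mm above the bench, handle away from the robot within 0.4 rad.
- driver_c: Second-largest nut driver, 180 mm long, 145 g: bare round steel shank 10 mm thick, 96 mm long; black hexagonal handle 24 mm across flats, 64 mm long; round steel head 24 mm thick, 20 mm long. Origin on the axis, mid bare shank, near the centre of mass; x along the axis to the handle. Starts lying on the mat, axis level 12.0 mm above the bench, handle away from the robot within 0.4 rad.
- driver_a: Smallest nut driver, 136 mm long, 90 g: bare round steel shank 10 mm thick, 96 mm long; black hexagonal handle 18 mm across flats, 24 mm long; round steel head 18 mm thick, 16 mm long. Origin on the axis, mid bare shank, near the centre of mass; x along the axis to the handle. Starts clicked into an end place of the rack, handle up-slope.
- driver_d: Largest nut driver, 198 mm long, 175 g: bare round steel shank 10 mm thick, 96 mm long; black hexagonal handle 27 mm across flats, 80 mm long; round steel head 27 mm thick, 22 mm long. Origin on the axis, mid bare shank, near the centre of mass; x along the axis to the handle. Starts clicked into an end place of the rack, handle up-slope.
- rack_mid (a point): Middle of the fixed clip rack: two rails 296 mm long, 64 mm apart, on end cheeks, open between and below the rails. It slopes 35 degrees, low side to the robot. Point midway between the second and third place, on the axes' plane of home shanks, 125 mm above the bench. x up the slope (away from the robot), y along the rails to the left, z square off the rack, leaning 35 degrees to the robot.
- place0 (a point): Rightmost of four places 70 mm apart, at -105 mm along the rack's y; taken at the start. Point: on the axis of a home shank, midway between the place's two clips, which are 32 mm up-slope and 32 mm down-slope of it, one on each rail. Axes as rack_mid.
- place1 (a point): Second place from the right, at -35 mm, empty; point and axes as place0. A clip is a pair of sprung steel jaws, 12 mm long along the shank, with flared lips up to 14 mm above the shank's axis and 12 mm to each side. Between a place's two clips 52 mm of bare shank stay free for the fingers.
- place2 (a point): Third place from the right, at +35 mm, empty; point and axes as place0. The shank is pressed in along -z: it meets the lips about 10 mm short of home, spreads the jaws (about 12 N for both clips together), and in the last 4 mm they close over it with a click and it rests on the rails. It may sit up to 10 mm off along the slope before handle or head meets a clip.
- place3 (a point): Leftmost place, at +105 mm, taken at the start; point and axes as place0.
- handle_a (a point): centre of the butt of driver_a's handle, 72 mm from its origin along its x.
- handle_b (a point): centre of the butt of driver_b's handle, 92 mm from its origin along its x.
- handle_c (a point): centre of the butt of driver_c's handle, 112 mm from its origin along its x.
- handle_d (a point): centre of the butt of driver_d's handle, 128 mm from its origin along its x.
- flux_tin: Bystander: closed round tin, 51 mm across, 21 mm high, on the mat between the two lying drivers; origin under its centre.
- solder_spool: Bystander: solder spool standing on end, 58 mm across, 45 mm high; origin under its centre.
- breadboard: Bystander: white prototyping board 166 x 55 x 9 mm, long side along its x; origin under its centre.
- multimeter: Bystander: grey hand multimeter on its back, 180 x 88 x 44 mm, long side along its x; origin under its centre.
- syringe: Bystander: capped plastic syringe lying, 142 mm long along its x, 46 mm over the flange, 33 mm high; origin under it, about its middle.
- tip_cleaner: Bystander: black cup with a ball of brass shavings, 84 mm across, 70 mm high; origin under its centre.
- screwdriver: Bystander: ordinary screwdriver lying, 170 mm long along its x; origin under it.
There are look-alikes about, which are no part of the job. What is shaped like the driver_b but red is not meant.

How it is judged:
At the end, for the whole second after the job is handed in: All four drivers at rest in the rack in size order, one per place, the outer two where they were: each mid-shank within 3 mm of home height, 6 mm sideways and 15 mm along the slope of its place, axis within 0.1 rad of the slope, handle up-slope; bystanders moved less than 30 mm ((((z of driver_a in the frame of rack_mid between -0.003 and 0.003 m and x of driver_a in the frame of rack_mid between -0.015 and 0.015 m and y of driver_a in the frame of rack_mid between -0.111 and -0.099 m and angle between the x axis of driver_a and the x axis of rack_mid, either way round below 0.1 rad and x of handle_a in the frame of rack_mid above 0.04 m and linear speed of driver_a below 0.02 m/s) and (z of driver_b in the frame of rack_mid between -0.003 and 0.003 m and x of driver_b in the frame of rack_mid between -0.015 and 0.015 m and y of driver_b in the frame of rack_mid between -0.041 and -0.029 m and angle between the x axis of driver_b and the x axis of rack_mid, either way round below 0.1 rad and x of handle_b in the frame of rack_mid above 0.04 m and linear speed of driver_b below 0.02 m/s) and (z of driver_c in the frame of rack_mid between -0.003 and 0.003 m and x of driver_c in the frame of rack_mid between -0.015 and 0.015 m and y of driver_c in the frame of rack_mid between 0.029 and 0.041 m and angle between the x axis of driver_c and the x axis of rack_mid, either way round below 0.1 rad and x of handle_c in the frame of rack_mid above 0.04 m and linear speed of driver_c below 0.02 m/s) and (z of driver_d in the frame of rack_mid between -0.003 and 0.003 m and x of driver_d in the frame of rack_mid between -0.015 and 0.015 m and y of driver_d in the frame of rack_mid between 0.099 and 0.111 m and angle between the x axis of driver_d and the x axis of rack_mid, either way round below 0.1 rad and x of handle_d in the frame of rack_mid above 0.04 m and linear speed of driver_d below 0.02 m/s)) or ((z of driver_d in the frame of rack_mid between -0.003 and 0.003 m and x of driver_d in the frame of rack_mid between -0.015 and 0.015 m and y of driver_d in the frame of rack_mid between -0.111 and -0.099 m and angle between the x axis of driver_d and the x axis of rack_mid, either way round below 0.1 rad and x of handle_d in the frame of rack_mid above 0.04 m and linear speed of driver_d below 0.02 m/s) and (z of driver_c in the frame of rack_mid between -0.003 and 0.003 m and x of driver_c in the frame of rack_mid between -0.015 and 0.015 m and y of driver_c in the frame of rack_mid between -0.041 and -0.029 m and angle between the x axis of driver_c and the x axis of rack_mid, either way round below 0.1 rad and x of handle_c in the frame of rack_mid above 0.04 m and linear speed of driver_c below 0.02 m/s) and (z of driver_b in the frame of rack_mid between -0.003 and 0.003 m and x of driver_b in the frame of rack_mid between -0.015 and 0.015 m and y of driver_b in the frame of rack_mid between 0.029 and 0.041 m and angle between the x axis of driver_b and the x axis of rack_mid, either way round below 0.1 rad and x of handle_b in the frame of rack_mid above 0.04 m and linear speed of driver_b below 0.02 m/s) and (z of driver_a in the frame of rack_mid between -0.003 and 0.003 m and x of driver_a in the frame of rack_mid between -0.015 and 0.015 m and y of driver_a in the frame of rack_mid between 0.099 and 0.111 m and angle between the x axis of driver_a and the x axis of rack_mid, either way round below 0.1 rad and x of handle_a in the frame of rack_mid above 0.04 m and linear speed of driver_a below 0.02 m/s)))); the robot touches nothing.
It fails at once if a bystander on the bench is pushed more than 30 mm from its place (distance of any of flux_tin, solder_spool, breadboard, multimeter, syringe, tip_cleaner, screwdriver from where it was at the start of the episode above 0.03 m).
It also fails if it takes over 58 s, if anything falls off the work surface, if the arm or the gripper's body presses on something with over 40 N, if the wrist force passes 120 N, or if a joint passes its speed limit or range.

## Working session

There is one attempt and no reset: what is moved stays moved. The work goes in short steps, Python scripts to look and compute and a tool call to move; the robot and the scene stay as the last step left them, time stands still between calls to the robot, and variables do not carry over. Pictures are saved under pics/ and viewed, at most 10 in all, crops included, and the job is handed in when it is done.

Besides the shell and the picture viewer there is one more tool, called after "Emit:" as a command line: name --argument value ..., lists and objects as JSON in quotes. jog_arm: Moves the arm, as the interface text tells. Shift numbers are shares of 12 cm and turn numbers shares of pi/2 rad, none past 1 either way. Its arguments: {"type":"object","properties":{"increments":{"type":"array"},"force":{"type":"number"}},"required":["increments"]}

```bash
mkdir -p pics; ls
cat > h.py <<'E'
import numpy as np, cv2
from plant import get_state, imaging, job, ctrl
from scipy.spatial.transform import Rotation as R
def cam(name):
    s=get_state(); c=imaging.read_camera(name)
    if 'extrinsics' in c: c['T']=np.array(c['extrinsics'])
    else:
        T=np.eye(4); T[:3,:3]=R.from_quat(s['tcp_rot']).as_matrix(); T[:3,3]=s['eef_pos']; c['T']=T@np.array(c['mount'])
    return c
def ray(c,u,v):
    p=cv2.undistortPoints(np.array([[[u,v]]],float),np.array(c['camera_matrix']),np.array(c['dist']))[0,0]
    return np.array([p[0],-p[1],-1.])
def pt(c,u,v,d=None):
    if d is None: d=np.median(c['depth'][int(v)-1:int(v)+2,int(u)-1:int(u)+2])
    return (c['T']@np.append(ray(c,u,v)*d,1))[:3]
def atz(c,u,v,z):
    r=c['T'][:3,:3]@ray(c,u,v); o=c['T'][:3,3]; return o+r*(z-o[2])/r[2]
def proj(c,P):
    q=np.linalg.inv(c['T'])@np.append(P,1); q=np.array([q[0],-q[1],-q[2]])
    return cv2.projectPoints(q.reshape(1,1,3),np.zeros(3),np.zeros(3),np.array(c['camera_matrix']),np.array(c['dist']))[0].ravel()
E
python3 - <<'E'
from h import *
import pickle
for n in ('top','scene'):
    c=cam(n); pickle.dump(c,open(n+'.pkl','wb'))
    cv2.imwrite(f'pics/{n}0.png',cv2.resize(c['frame'],(784,588)))
    print(n,c['T'][:3,3].round(3),c['camera_matrix'])
s=get_state(); print(s, ctrl.finger_overhang)
E
```

```text
pics
top [ 0.277 -0.134  1.544] [[489.39854128   0.         277.26615266]
 [  0.         489.39854128 200.12788949]
 [  0.           0.           1.        ]]
scene [1.618 0.027 1.134] [[435.62224027   0.         292.33355503]
 [  0.         435.62224027 208.10512807]
 [  0.           0.           1.        ]]
{'time': 0.1, 'qpos': array([ 1.04500935e+00,  2.87109293e-01,  1.57802618e+00,  2.23933087e-06,
        1.27859308e+00, -1.49991094e-01]), 'dq': array([ 1.61805025e-03,  2.33744042e-04, -2.88153848e-03, -1.52321071e-03,
        1.62321622e-03,  5.57535195e-05]), 'joint_efforts': array([ 9.34452219e-04, -4.07294333e+01, -2.93699044e+01, -1.24720959e-04,
        3.34035933e-03, -3.05124885e-06]), 'eef_pos': array([0.24742768, 0.62743929, 0.25506635]), 'tcp_rot': array([ 1.86794458e-01,  9.82398437e-01, -1.00720741e-03, -3.55032053e-04]), 'contact_force': array([-0.5335717 ,  0.29406291, -0.87088103]), 'wrist_torque': array([-0.01743662, -0.01502869,  0.01717384]), 'finger_force': 0.0, 'opening': 1.0030990485229623} 0.025
```

View pics/top0.png

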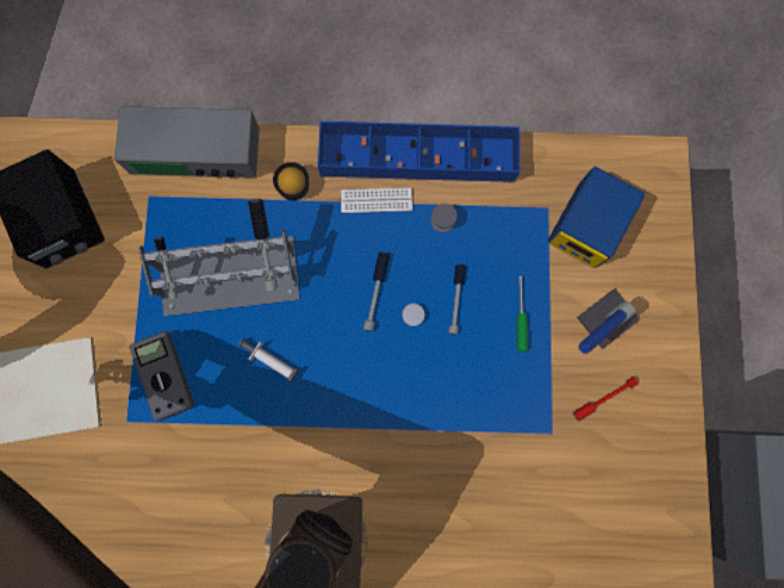

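View pics/scene0.png

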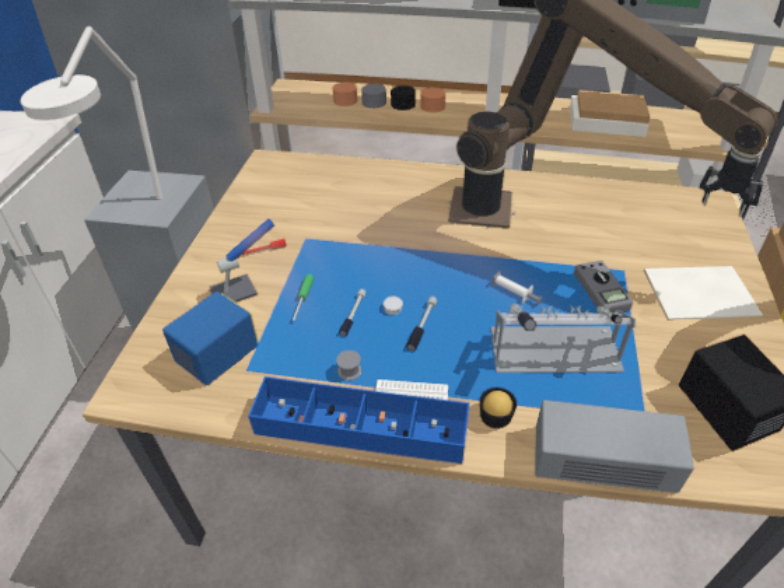

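Run:
```python
from h import *
import pickle
c=pickle.load(open('top.pkl','rb'))
f=c['frame']
a=cv2.resize(f[165:245,250:350],None,fx=5,fy=5,interpolation=cv2.INTER_CUBIC)  # drivers 500x400
cv2.imwrite('pics/c1.png',a)
b=cv2.resize(f[135:230,95:225],None,fx=6,fy=6,interpolation=cv2.INTER_CUBIC)
cv2.imwrite('pics/c2.png',b)
for (u,v) in [(378,265),(370,328),(460,272),(455,330),(413,315),(445,217),(250,130),(630,380),(580,410)]:
    print((u,v),pt(c,u/1.4,v/1.4).round(3))
```

```text
(378, 265) [ 0.605 -0.114  0.017]
(370, 328) [ 0.46  -0.101  0.022]
(460, 272) [ 0.594 -0.301  0.019]
(455, 330) [ 0.462 -0.291  0.018]
(413, 315) [ 0.492 -0.196  0.02 ]
(445, 217) [ 0.716 -0.264  0.041]
(250, 130) [0.889 0.181 0.096]
(630, 380) [ 0.362 -0.681  0.015]
(580, 410) [ 0.293 -0.57   0.01 ]
```

View pics/c1.png

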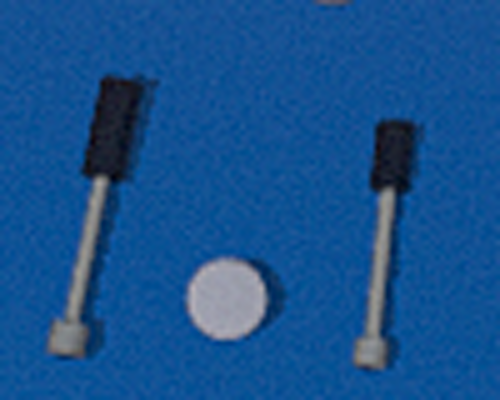

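View pics/c2.png

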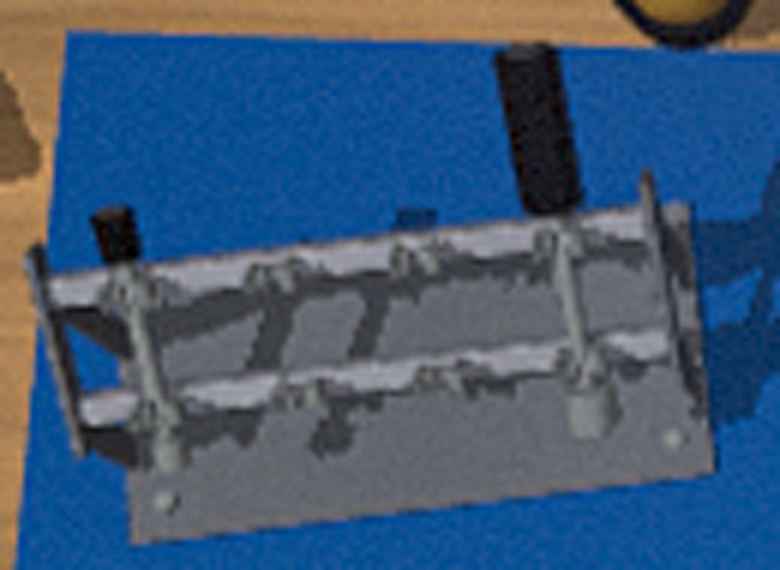

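Picture top0/crops: candidates are black driver at (374,293) [long handle: driver_c], black driver at (458,300) [short handle: driver_b], red look-alike (605,398), green screwdriver (522,315), and the big black-handled driver_d and small driver_a in the rack. Crop 1 shows c's shank (103,180)–(73,322), b's (388,190)–(373,338). Crop 2 shows that the large driver is rightmost in the rack (574,297) and the small one leftmost (147,345). So c goes in place1 and b in place2.

Run:
```python
from h import *
import pickle
c=pickle.load(open('top.pkl','rb'))
p1=lambda x,y,z:atz(c,250+(x+.5)/5-.5,165+(y+.5)/5-.5,z)
p2=lambda x,y,z:atz(c,95+(x+.5)/6-.5,135+(y+.5)/6-.5,z)
for n,z,h,t,b,e in (('c',.012,(122,78),(103,180),(73,322),(67,352)),('b',.0105,(396,122),(388,190),(373,338),(371,366))):
    H,T,B,E=[p1(*q,z) for q in (h,t,b,e)]
    d=H-E; print(n,'mid',((T+B)/2).round(4),'shank',np.linalg.norm(T-B).round(4),'len',np.linalg.norm(d).round(4),'yaw',np.arctan2(d[1],d[0]).round(3), 'E',E.round(3))
P0=p2(574,297,.125);P3=p2(147,345,.125);d=P3-P0
print('P0',P0.round(4),'P3',P3.round(4),np.linalg.norm(d).round(4),'yaw',np.arctan2(-d[0],d[1]).round(3),'mid',((P0+P3)/2).round(4))
# depth check
for q in [(567,225),(574,297),(583,365),(132,275),(147,345),(160,415)]:
    print(q,pt(c,95+q[0]/6,135+q[1]/6).round(4))
s=get_state(); print(R.from_quat(s['tcp_rot']).as_matrix().round(3)); print(np.array(imaging.read_camera('wrist')['mount']).round(3))
```

```text
c mid [ 0.5238 -0.108   0.012 ] shank 0.0931 len 0.1802 yaw -0.164 E [ 0.459 -0.097  0.012]
b mid [ 0.5212 -0.2937  0.0105] shank 0.0957 len 0.1583 yaw -0.092 E [ 0.456 -0.288  0.01 ]
P0 [0.5908 0.1213 0.125 ] P3 [0.5604 0.3297 0.125 ] 0.2106 yaw 0.145 mid [0.5756 0.2255 0.125 ]
(567, 225) [0.6203 0.1215 0.1484]
(574, 297) [0.5891 0.1196 0.1272]
(583, 365) [0.5587 0.1163 0.1089]
(132, 275) [0.5896 0.3321 0.1455]
(147, 345) [0.5581 0.3267 0.1301]
(160, 415) [0.5269 0.3236 0.1103]
[[-0.93   0.367 -0.001]
 [ 0.367  0.93  -0.002]
 [ 0.    -0.002 -1.   ]]
[[-0.     0.954  0.298  0.076]
 [ 1.     0.    -0.     0.   ]
 [-0.     0.298 -0.954 -0.119]
 [ 0.     0.     0.     1.   ]]
```

Lengths (180/158 mm), rack pitch (210 mm) and heights all match. Moving toward driver_c.

Emit:
jog_arm --increments '[{"dx":0.33,"dy":-0.875,"dz":0.5,"az":0.136,"gripper":1},{"dx":0.33,"dy":-0.875,"dz":0.5,"az":0.136,"gripper":1},{"dx":0.33,"dy":-0.875,"dz":0.5,"az":0.136,"gripper":1},{"dx":0.33,"dy":-0.875,"dz":0.5,"az":0.136,"gripper":1}]'

```text
$.increments[0]: bad value
```

Emit:
jog_arm --increments '[{"dx":0.33,"dy":-0.875,"dz":0.5,"ax":0.0,"ay":0.0,"az":0.136,"gripper":1.0},{"dx":0.33,"dy":-0.875,"dz":0.5,"ax":0.0,"ay":0.0,"az":0.136,"gripper":1.0},{"dx":0.33,"dy":-0.875,"dz":0.5,"ax":0.0,"ay":0.0,"az":0.136,"gripper":1.0},{"dx":0.33,"dy":-0.875,"dz":0.5,"ax":0.0,"ay":0.0,"az":0.136,"gripper":1.0}]'

```text
time: 0.55
eef_pos: [0.2889, 0.5216, 0.3193]
tcp_rot: [0.082, 0.997, 0.002, 0.002]
contact_force: [0.5, -1.1, 0.0]
opening: 0.998
finger_force: 0.0
```

Emit:
jog_arm --increments '[{"dx":0.33,"dy":-0.875,"dz":0,"ax":0,"ay":0,"az":0,"gripper":1},{"dx":0.33,"dy":-0.875,"dz":0,"ax":0,"ay":0,"az":0,"gripper":1},{"dx":0.33,"dy":-0.875,"dz":0,"ax":0,"ay":0,"az":0,"gripper":1}]'

```text
time: 0.85
eef_pos: [0.3273, 0.4155, 0.315]
tcp_rot: [0.082, 0.997, -0.001, -0.001]
contact_force: [0.1, 0.6, -0.3]
opening: 1.003
finger_force: 0.0
```

Emit:
jog_arm --increments '[{"dx":0.33,"dy":-0.875,"dz":0,"ax":0,"ay":0,"az":0,"gripper":1},{"dx":0.33,"dy":-0.875,"dz":0,"ax":0,"ay":0,"az":0,"gripper":1},{"dx":0.33,"dy":-0.875,"dz":0,"ax":0,"ay":0,"az":0,"gripper":1}]'

```text
time: 1.15
eef_pos: [0.3673, 0.3108, 0.3155]
tcp_rot: [0.083, 0.997, -0.0, -0.0]
contact_force: [-1.0, -0.3, 1.0]
opening: 1.002
finger_force: 0.0
```

Emit:
jog_arm --increments '[{"dx":0.33,"dy":-0.875,"dz":0,"ax":0,"ay":0,"az":0,"gripper":1},{"dx":0.33,"dy":-0.875,"dz":0,"ax":0,"ay":0,"az":0,"gripper":1},{"dx":0.33,"dy":-0.875,"dz":0,"ax":0,"ay":0,"az":0,"gripper":1}]'

```text
time: 1.45
eef_pos: [0.4071, 0.2059, 0.3158]
tcp_rot: [0.083, 0.997, -0.0, -0.0]
contact_force: [-0.1, 0.3, -0.9]
opening: 0.997
finger_force: 0.0
```

Emit:
jog_arm --increments '[{"dx":0.33,"dy":-0.875,"dz":0,"ax":0,"ay":0,"az":0,"gripper":1},{"dx":0.33,"dy":-0.875,"dz":0,"ax":0,"ay":0,"az":0,"gripper":1},{"dx":0.33,"dy":-0.875,"dz":0,"ax":0,"ay":0,"az":0,"gripper":1}]'

```text
time: 1.75
eef_pos: [0.4469, 0.101, 0.3159]
tcp_rot: [0.083, 0.997, -0.0, -0.0]
contact_force: [-0.3, 0.3, -0.4]
opening: 0.997
finger_force: 0.0
```

Emit:
jog_arm --increments '[{"dx":0.33,"dy":-0.875,"dz":0,"ax":0,"ay":0,"az":0,"gripper":1},{"dx":0.33,"dy":-0.875,"dz":0,"ax":0,"ay":0,"az":0,"gripper":1},{"dx":0.33,"dy":-0.875,"dz":0,"ax":0,"ay":0,"az":0,"gripper":1}]'

```text
time: 2.05
eef_pos: [0.4867, -0.004, 0.3158]
tcp_rot: [0.082, 0.997, 0.0, -0.0]
contact_force: [0.6, 0.7, -0.1]
opening: 0.998
finger_force: 0.0
```

Emit:
jog_arm --increments '[{"dx":0.33,"dy":-0.875,"dz":-1,"ax":0,"ay":0,"az":0,"gripper":1},{"dx":0.33,"dy":-0.875,"dz":-1,"ax":0,"ay":0,"az":0,"gripper":1},{"dx":0.33,"dy":-0.875,"dz":-1,"ax":0,"ay":0,"az":0,"gripper":1},{"dx":0.33,"dy":-0.875,"dz":-1,"ax":0,"ay":0,"az":0,"gripper":1},{"dx":0.33,"dy":-0.875,"dz":-1,"ax":0,"ay":0,"az":0,"gripper":1}]'

```text
time: 2.55
eef_pos: [0.5243, -0.1061, 0.1938]
tcp_rot: [0.081, 0.997, 0.001, -0.003]
contact_force: [0.0, 0.2, 0.5]
opening: 0.996
finger_force: 0.0
```

Arrived. Refining with the wrist camera.

Run:
```python
from h import *
import pickle
c=cam('wrist'); pickle.dump(c,open('w1.pkl','wb'))
cv2.imwrite('pics/w1.png',cv2.resize(c['frame'],(784,588)))
print(get_state()['eef_pos'], proj(c,[.5238,-.108,.012])*1.4)
```

```text
[ 0.5250569  -0.10576171  0.1958895 ] [387.60558788 273.27374928]
```

View pics/w1.png

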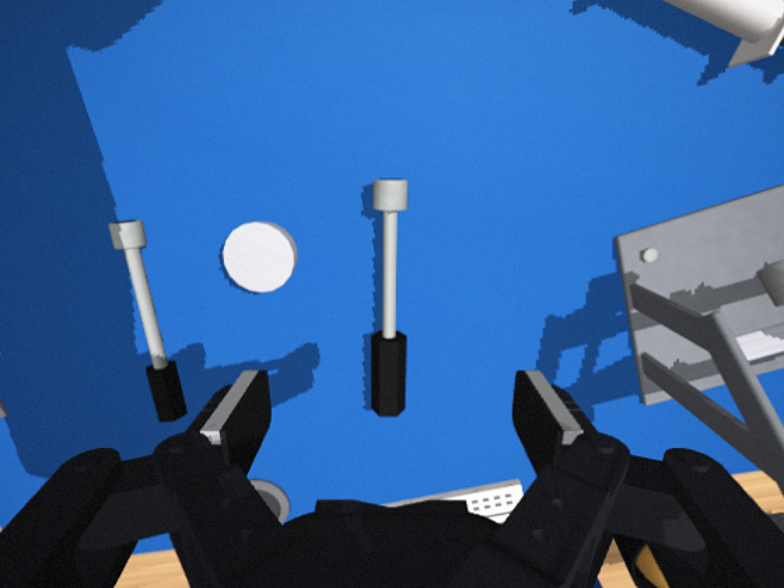

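Wrist view: c's shank runs (390,211)–(389,333), centred between the fingers; b's runs (133,247)–(160,365); tin at (260,257).

Run:
```python
from h import *
import pickle
c=pickle.load(open('w1.pkl','rb'))
for n,z,h,t,b,e in (('c',.012,(389,412),(389,333),(390,211),(390,181)),('b',.0105,(171,417),(160,365),(133,247),(127,224))):
    H,T,B,E=[atz(c,q[0]/1.4,q[1]/1.4,z) for q in (h,t,b,e)]
    d=H-E; print(n,'mid',((T+B)/2).round(4),'shank',np.linalg.norm(T-B).round(4),'len',np.linalg.norm(d).round(4),'yaw',np.arctan2(d[1],d[0]).round(3))
s=get_state();print(s['eef_pos'],R.from_quat(s['tcp_rot']).as_matrix().round(3))
```

```text
c mid [ 0.5251 -0.1068  0.012 ] shank 0.0933 len 0.184 yaw -0.168
b mid [ 0.5215 -0.2946  0.0105] shank 0.0955 len 0.1601 yaw -0.119
[ 0.5250569  -0.10576171  0.1958895 ] [[-0.987  0.161 -0.002]
 [ 0.161  0.987  0.002]
 [ 0.002  0.002 -1.   ]]
```

Emit:
jog_arm --increments '[{"dx":0,"dy":-0.012,"dz":-0.9,"ax":0,"ay":0,"az":0,"gripper":-0.2},{"dx":0,"dy":-0.012,"dz":-0.9,"ax":0,"ay":0,"az":0,"gripper":-0.2},{"dx":0,"dy":-0.012,"dz":-0.9,"ax":0,"ay":0,"az":0,"gripper":-0.2},{"dx":0,"dy":-0.012,"dz":-0.9,"ax":0,"ay":0,"az":0,"gripper":-0.2},{"dx":0,"dy":-0.012,"dz":-0.9,"ax":0,"ay":0,"az":0,"gripper":-0.2}]'

```text
time: 3.1
eef_pos: [0.5272, -0.1085, 0.0918]
tcp_rot: [0.08, 0.997, -0.001, 0.003]
contact_force: [0.6, 1.1, 0.7]
opening: 0.394
finger_force: 0.0
```

Emit:
jog_arm --increments '[{"dx":0,"dy":0,"dz":-0.3,"ax":0,"ay":0,"az":0,"gripper":-0.2},{"dx":0,"dy":0,"dz":-0.48,"ax":0,"ay":0,"az":0,"gripper":-0.2},{"dx":0,"dy":0,"dz":-0.48,"ax":0,"ay":0,"az":0,"gripper":-0.2},{"dx":0,"dy":0,"dz":-0.48,"ax":0,"ay":0,"az":0,"gripper":-0.2}]'

```text
time: 3.5
eef_pos: [0.5268, -0.1091, 0.0334]
tcp_rot: [0.081, 0.997, -0.001, 0.002]
contact_force: [-1.0, -0.3, 0.0]
opening: 0.398
finger_force: 0.0
```

Emit:
jog_arm --increments '[{"dx":-0.015,"dy":0.012,"dz":-0.025,"ax":0,"ay":0,"az":0,"gripper":-0.2},{"dx":-0.015,"dy":0.012,"dz":-0.025,"ax":0,"ay":0,"az":0,"gripper":-0.2},{"dx":-0.015,"dy":0.012,"dz":-0.025,"ax":0,"ay":0,"az":0,"gripper":-1},{"dx":-0.015,"dy":0.012,"dz":-0.025,"ax":0,"ay":0,"az":0,"gripper":-1},{"dx":-0.015,"dy":0.012,"dz":-0.025,"ax":0,"ay":0,"az":0,"gripper":-1},{"dx":-0.015,"dy":0.012,"dz":-0.025,"ax":0,"ay":0,"az":0,"gripper":-1},{"dx":-0.015,"dy":0.012,"dz":-0.025,"ax":0,"ay":0,"az":0,"gripper":-1},{"dx":-0.015,"dy":0.012,"dz":-0.025,"ax":0,"ay":0,"az":0,"gripper":-1}]' --force 100

```text
time: 4.3
eef_pos: [0.5236, -0.1073, 0.0288]
tcp_rot: [0.081, 0.997, -0.0, 0.0]
contact_force: [-1.8, 0.5, 6.1]
opening: 0.07
finger_force: 98.2
```

Emit:
jog_arm --increments '[{"dx":0,"dy":0,"dz":0.3,"ax":0,"ay":0,"az":0,"gripper":-1},{"dx":0,"dy":0,"dz":0.6,"ax":0,"ay":0,"az":0,"gripper":-1},{"dx":0,"dy":0,"dz":1,"ax":0,"ay":0,"az":0,"gripper":-1},{"dx":0,"dy":0,"dz":1,"ax":0,"ay":0,"az":0,"gripper":-1},{"dx":0,"dy":0,"dz":1,"ax":0,"ay":0,"az":0,"gripper":-1}]'

```text
time: 4.8
eef_pos: [0.5237, -0.1074, 0.1489]
tcp_rot: [0.081, 0.997, -0.0, 0.001]
contact_force: [-0.1, 0.9, -2.1]
opening: 0.068
finger_force: 98.0
```

Run:
```python
from h import *
import pickle
c=cam('wrist'); pickle.dump(c,open('w2.pkl','wb'))
cv2.imwrite('pics/w2.png',cv2.resize(c['frame'],(784,588)))
s=get_state(); print(s['eef_pos'],s['tcp_rot'],s['opening'],s['finger_force'],s['contact_force'],s['qpos'])
```

```text
[ 0.52250782 -0.10687777  0.14703466] [ 8.09670279e-02  9.96716627e-01  1.47496812e-04 -5.33554535e-04] 0.06974872995318888 98.0193543434143 [-1.1106584   0.25978641 -1.74040683] [-3.92081968e-01  9.53317853e-02  2.01118762e+00 -5.31500434e-05
  1.03617944e+00 -1.80073965e+00]
```

View pics/w2.png

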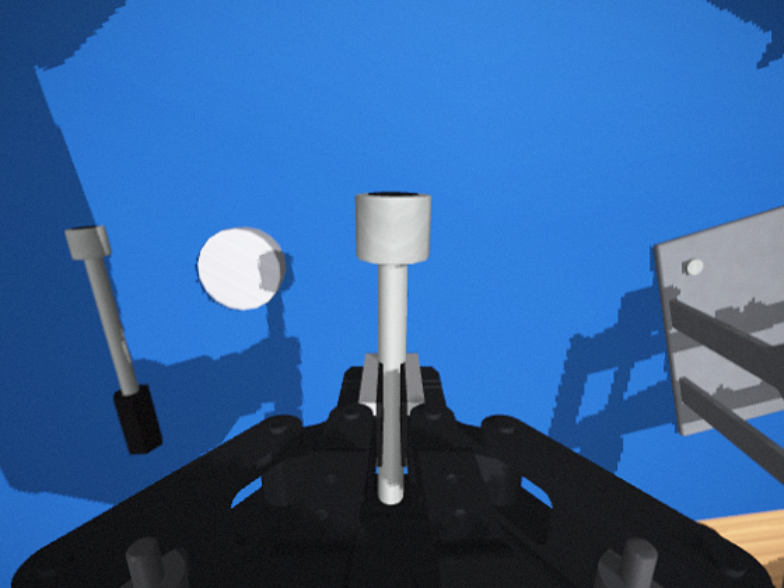

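Driver_c is held at mid-shank, head at (393,228), in line with the tool. Checking the shank's pitch in the tool frame by depth and planning the rack pose.

```bash
cat > plan.py <<'E'
from h import *
yaw=.145; s35,c35=np.sin(np.radians(35)),np.cos(np.radians(35))
X=np.array([c35*np.cos(yaw),c35*np.sin(yaw),s35]); Y=np.array([-np.sin(yaw),np.cos(yaw),0]); Z=np.cross(X,Y)
MID=np.array([.5756,.2255,.125])
def rackpt(x,y,z): return MID+x*X+y*Y+z*Z
RT=np.stack([-X,Y,-Z],1)   # tool axes in world at rack
E
python3 - <<'E'
from plan import *
import pickle
c=pickle.load(open('w2.pkl','rb'))
M=np.array(c['mount']); 
for v,u in ((215,393),(230,393),(245,393),(275,393),(300,393),(330,393),(350,393),(405,392)):
    d=np.median(c['depth'][int(v/1.4)-1:int(v/1.4)+2,int(u/1.4)-1:int(u/1.4)+2])
    print(v,d.round(4),(M@np.append(ray(c,u/1.4,v/1.4)*d,1))[:3].round(4))
print(np.round([Z,X,Y],3)); s=get_state()
r=R.from_matrix(RT)*R.from_quat(s['tcp_rot']).inv(); print('turn share',(r.as_rotvec()/(np.pi/2)).round(3), 'det',np.linalg.det(RT))
for y in(-.035,.035): print(y,rackpt(0,y,0).round(4),rackpt(0,y,.12).round(4))
E
```

```text
215 0.1209 [0.0622 0.0007 0.0031]
230 0.122 [0.0579 0.0007 0.0029]
245 0.1235 [0.0535 0.0007 0.0031]
275 0.1334 [0.0425 0.0008 0.01  ]
300 0.1359 [0.0341 0.0008 0.0099]
330 0.1397 [0.0234 0.0008 0.0106]
350 0.1411 [0.0164 0.0008 0.0099]
405 0.1475 [-0.0049  0.0005  0.01  ]
[[-0.568 -0.083  0.819]
 [ 0.811  0.118  0.574]
 [-0.144  0.99   0.   ]]
turn share [-0.003 -0.391  0.189] det 0.9999999999999999
-0.035 [0.5807 0.1909 0.125 ] [0.5126 0.1809 0.2233]
0.035 [0.5705 0.2601 0.125 ] [0.5024 0.2502 0.2233]
```

Emit:
jog_arm --increments '[{"dx":0.5,"dy":0,"dz":1,"ax":0,"ay":-0.391,"az":0.189,"gripper":-1},{"dx":0.5,"dy":0,"dz":1,"ax":0,"ay":-0.391,"az":0.189,"gripper":-1},{"dx":0.5,"dy":0,"dz":1,"ax":0,"ay":-0.391,"az":0.189,"gripper":-1},{"dx":0.5,"dy":0,"dz":1,"ax":0,"ay":-0.391,"az":0.189,"gripper":-1},{"dx":0.5,"dy":0,"dz":1,"ax":0,"ay":-0.391,"az":0.189,"gripper":-1},{"dx":0.5,"dy":0,"dz":1,"ax":0,"ay":-0.391,"az":0.189,"gripper":-1},{"dx":0.5,"dy":0,"dz":1,"ax":0,"ay":-0.391,"az":0.189,"gripper":-1}]'

```text
time: 5.55
eef_pos: [0.5822, -0.1069, 0.2651]
tcp_rot: [-0.068, 0.952, 0.025, 0.298]
contact_force: [1.0, -0.0, -0.2]
opening: 0.068
finger_force: 98.1
```

Run:
```python
from plan import *
s=get_state(); print(s['eef_pos'],s['qpos'].round(3)); print(R.from_quat(s['tcp_rot']).as_matrix().round(3),RT.round(3))
```

```text
[ 0.58216573 -0.10694249  0.26514167] [-0.486 -0.142  2.089  0.52   0.758 -2.503]
[[-0.814 -0.144  0.563]
 [-0.114  0.99   0.089]
 [-0.57   0.008 -0.821]] [[-0.811 -0.144  0.568]
 [-0.118  0.99   0.083]
 [-0.574  0.    -0.819]]
```

Emit:
jog_arm --increments '[{"dx":-0.06,"dy":0.825,"dz":0,"ax":0,"ay":0,"az":0,"gripper":-1},{"dx":-0.06,"dy":0.825,"dz":0,"ax":0,"ay":0,"az":0,"gripper":-1},{"dx":-0.06,"dy":0.825,"dz":0,"ax":0,"ay":0,"az":0,"gripper":-1}]'

```text
time: 5.85
eef_pos: [0.5751, -0.0029, 0.2666]
tcp_rot: [-0.072, 0.951, 0.026, 0.298]
contact_force: [-0.3, -0.1, -1.2]
opening: 0.065
finger_force: 98.6
```

Emit:
jog_arm --increments '[{"dx":-0.06,"dy":0.825,"dz":0,"ax":0,"ay":0,"az":0,"gripper":-1},{"dx":-0.06,"dy":0.825,"dz":0,"ax":0,"ay":0,"az":0,"gripper":-1},{"dx":-0.06,"dy":0.825,"dz":0,"ax":0,"ay":0,"az":0,"gripper":-1}]'

```text
time: 6.15
eef_pos: [0.5679, 0.096, 0.2671]
tcp_rot: [-0.072, 0.951, 0.026, 0.299]
contact_force: [0.3, -0.5, -1.2]
opening: 0.067
finger_force: 98.7
```

Emit:
jog_arm --increments '[{"dx":-0.06,"dy":0.825,"dz":0,"ax":0,"ay":0,"az":0,"gripper":-1},{"dx":-0.06,"dy":0.825,"dz":0,"ax":0,"ay":0,"az":0,"gripper":-1},{"dx":-0.06,"dy":0.825,"dz":0,"ax":0,"ay":0,"az":0,"gripper":-1},{"dx":-0.06,"dy":0.825,"dz":0,"ax":0,"ay":0,"az":0,"gripper":-1}]'

```text
time: 6.55
eef_pos: [0.5616, 0.1907, 0.2672]
tcp_rot: [-0.07, 0.951, 0.024, 0.299]
contact_force: [0.8, -0.5, -1.9]
opening: 0.069
finger_force: 98.8
```

Run:
```python
from plan import *
import pickle
s=get_state(); print(s['eef_pos'],s['qpos'].round(3)); print(R.from_quat(s['tcp_rot']).as_matrix().round(3))
c=cam('wrist'); pickle.dump(c,open('w3.pkl','wb'))
cv2.imwrite('pics/w3.png',cv2.resize(c['frame'],(784,588)))
for y in (-.105,-.035,.035,.105): print(y,*[(proj(c,rackpt(x,y,0))*1.4).round(0) for x in (-.032,.032)])
```

```text
[0.56164919 0.19073305 0.26718447] [ 0.157 -0.159  2.101 -0.003  0.59  -1.559]
[[-0.811 -0.147  0.566]
 [-0.118  0.989  0.088]
 [-0.573  0.004 -0.82 ]]
-0.105 [257. 121.] [267. 238.]
-0.035 [385. 121.] [385. 237.]
0.035 [513. 121.] [503. 237.]
0.105 [639. 122.] [621. 237.]
```

View pics/w3.png

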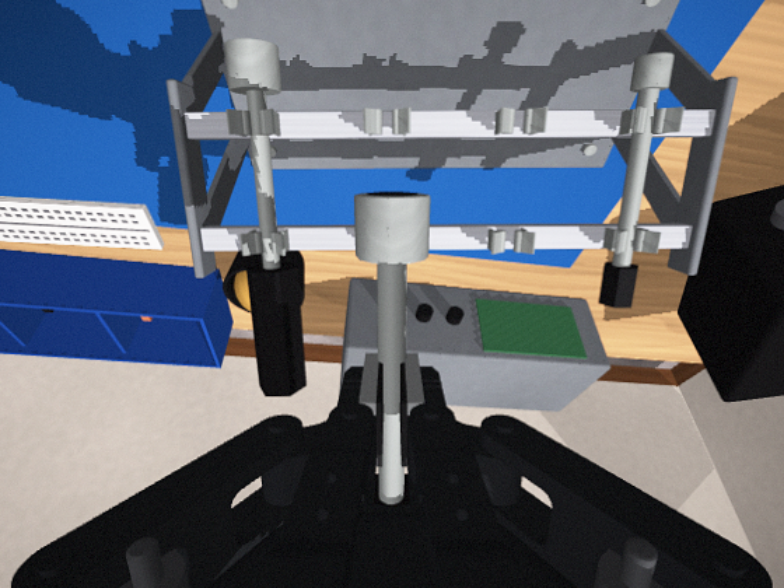

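Wrist view from above the rack: clips of place1 at (388,121) with upper hidden behind the head, place2 at (521,121)/(512,239), driver_d (257,118), driver_a (643,118): predictions agree within ~1.5 mm. Descending to pre-press.

Emit:
jog_arm --increments '[{"dx":-0.13,"dy":-0.035,"dz":-0.77,"ax":0,"ay":0,"az":0,"gripper":-1},{"dx":-0.13,"dy":-0.035,"dz":-0.77,"ax":0,"ay":0,"az":0,"gripper":-1},{"dx":-0.13,"dy":-0.035,"dz":-0.77,"ax":0,"ay":0,"az":0,"gripper":-1},{"dx":-0.13,"dy":-0.035,"dz":-0.77,"ax":0,"ay":0,"az":0,"gripper":-1},{"dx":-0.13,"dy":-0.035,"dz":-0.77,"ax":0,"ay":0,"az":0,"gripper":-1}]' --force 120

```text
time: 7.1
eef_pos: [0.5487, 0.1851, 0.1792]
tcp_rot: [-0.068, 0.95, 0.024, 0.303]
contact_force: [0.4, -0.6, -1.0]
opening: 0.061
finger_force: 118.9
```

```bash
cat > where.py <<'E'
from plan import *
s=get_state(); e=np.array(s['eef_pos'])-MID
print('rack xyz mm',(np.array([e@X,e@Y,e@Z])*1e3).round(1),'rot err(rack axes, rad)',(np.stack([X,Y,Z])@(R.from_matrix(RT)*R.from_quat(s['tcp_rot']).inv()).as_rotvec()).round(3),'F rack',(np.stack([X,Y,Z])@s['contact_force']).round(1),s['opening'].round(3),s['time'])
E
for i in 1; do python3 where.py; done
```

```text
Traceback (most recent call last):
  File "where.py", line 3, in <module>
    print('rack xyz mm',(np.array([e@X,e@Y,e@Z])*1e3).round(1),'rot err(rack axes, rad)',(np.stack([X,Y,Z])@(R.from_matrix(RT)*R.from_quat(s['tcp_rot']).inv()).as_rotvec()).round(3),'F rack',(np.stack([X,Y,Z])@s['contact_force']).round(1),s['opening'].round(3),s['time'])
                                                                                                                                                                                                                                               ^^^^^^^^^^^^^^^^^^
AttributeError: 'float' object has no attribute 'round'
```

Emit:
jog_arm --increments '[{"dx":0.071,"dy":0.01,"dz":-0.1,"ax":0,"ay":0,"az":0,"gripper":-1},{"dx":0.142,"dy":0.02,"dz":-0.205,"ax":0,"ay":0,"az":0,"gripper":-1},{"dx":0.142,"dy":0.02,"dz":-0.205,"ax":0,"ay":0,"az":0,"gripper":-1},{"dx":0.142,"dy":0.02,"dz":-0.205,"ax":0,"ay":0,"az":0,"gripper":-1}]'

```text
time: 7.5
eef_pos: [0.5644, 0.1881, 0.1532]
tcp_rot: [-0.069, 0.951, 0.024, 0.302]
contact_force: [0.6, -0.9, -1.3]
opening: 0.062
finger_force: 119.0
```

```bash
sed -i "s/s\['opening'\].round(3)/round(s['opening'],3)/" where.py; python3 where.py
```

```text
rack xyz mm [  2.7 -35.4  32.5] rot err(rack axes, rad) [-0.005  0.005  0.002] F rack [-0.4 -1.  -1.3] 0.062 7.5
```

Emit:
jog_arm --increments '[{"dx":0.005,"dy":0.007,"dz":-0.03,"ax":0,"ay":0,"az":0,"gripper":-1},{"dx":0.02,"dy":0.01,"dz":-0.055,"ax":0,"ay":0,"az":0,"gripper":-1},{"dx":0.035,"dy":0.013,"dz":-0.08,"ax":0,"ay":0,"az":0,"gripper":-1},{"dx":0.05,"dy":0.015,"dz":-0.1,"ax":0,"ay":0,"az":0,"gripper":-1},{"dx":0.06,"dy":0.016,"dz":-0.117,"ax":0,"ay":0,"az":0,"gripper":-1},{"dx":0.071,"dy":0.017,"dz":-0.132,"ax":0,"ay":0,"az":0,"gripper":-1},{"dx":0.071,"dy":0.017,"dz":-0.132,"ax":0,"ay":0,"az":0,"gripper":-1},{"dx":0.071,"dy":0.017,"dz":-0.132,"ax":0,"ay":0,"az":0,"gripper":-1}]'

```text
time: 8.3
eef_pos: [0.5697, 0.1903, 0.1373]
tcp_rot: [-0.07, 0.952, 0.024, 0.298]
contact_force: [-31.6, -7.5, 29.9]
opening: 0.063
finger_force: 125.9
```

```bash
python3 where.py
```

```text
rack xyz mm [ -1.8 -33.9  16.3] rot err(rack axes, rad) [-0.005 -0.003  0.001] F rack [-9.3 -2.9 43.1] 0.063 8.3
```

Emit:
jog_arm --increments '[{"dx":0,"dy":0,"dz":0,"ax":0,"ay":0,"az":0,"gripper":-0.4},{"dx":0,"dy":0,"dz":0,"ax":0,"ay":0,"az":0,"gripper":-0.4},{"dx":0,"dy":0,"dz":0,"ax":0,"ay":0,"az":0,"gripper":-0.4},{"dx":0,"dy":0,"dz":0,"ax":0,"ay":0,"az":0,"gripper":-0.4}]'

```text
time: 8.7
eef_pos: [0.5715, 0.19, 0.1345]
tcp_rot: [-0.069, 0.951, 0.024, 0.3]
contact_force: [-0.3, 0.5, -0.7]
opening: 0.301
finger_force: 0.0
```

Emit:
jog_arm --increments '[{"dx":-0.12,"dy":-0.017,"dz":0.17,"ax":0,"ay":0,"az":0,"gripper":-0.4},{"dx":-0.237,"dy":-0.035,"dz":0.341,"ax":0,"ay":0,"az":0,"gripper":-0.4},{"dx":-0.4,"dy":-0.058,"dz":0.575,"ax":0,"ay":0,"az":0,"gripper":-0.4},{"dx":-0.4,"dy":-0.058,"dz":1,"ax":0,"ay":0,"az":0,"gripper":-0.4},{"dx":-0.4,"dy":-0.058,"dz":1,"ax":0,"ay":0,"az":0,"gripper":-0.4}]'

```text
time: 9.2
eef_pos: [0.5269, 0.1838, 0.264]
tcp_rot: [-0.069, 0.949, 0.025, 0.308]
contact_force: [0.3, 0.4, 0.9]
opening: 0.3
finger_force: 0.0
```

```bash
python3 where.py
python3 - <<'E'
from plan import *
import pickle
c=cam('wrist'); pickle.dump(c,open('w4.pkl','wb'))
cv2.imwrite('pics/w4.png',cv2.resize(c['frame'],(784,588)))
for y in (-.105,-.035,.035,.105): print(y,*[(proj(c,rackpt(x,y,0))*1.4).round(0) for x in (-.032,0,.032)])
E
```

```text
rack xyz mm [ 35.3 -34.2 145. ] rot err(rack axes, rad) [-0.005  0.017  0.002] F rack [0.8 0.4 0.5] 0.3 9.2
-0.105 [272. 175.] [277. 227.] [281. 277.]
-0.035 [388. 174.] [388. 227.] [389. 276.]
0.035 [504. 174.] [500. 227.] [496. 276.]
0.105 [619. 174.] [610. 227.] [602. 276.]
```

View pics/w4.png

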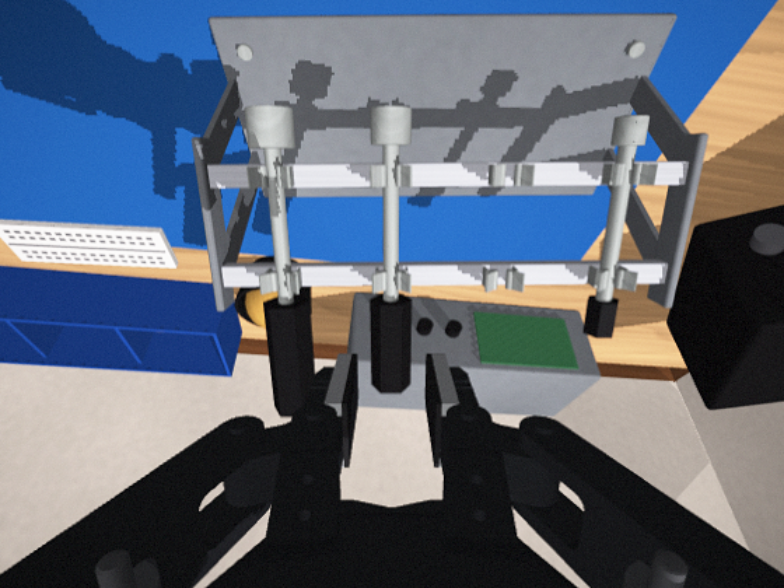

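Driver_c now sits in place1 with its shank from (391,145) to (390,298), looking like driver_d's. Comparing heights with the seated neighbours by depth.

Run:
```python
from plan import *
import pickle
c=pickle.load(open('w4.pkl','rb'))
def rk(u,v):
    d=np.median(c['depth'][int(v/1.4)-1:int(v/1.4)+2,int(u/1.4)]); p=(c['T']@np.append(ray(c,u/1.4,v/1.4)*d,1))[:3]-MID; return (np.array([p@X,p@Y,p@Z])*1e3).round(1)
for n,ps in (('d',[(277,205),(280,230),(282,250)]),('c',[(391,155),(391,205),(391,230),(391,250),(390,293)]),('a',[(617,205),(613,230),(610,250)])):
    print(n,*[rk(*p) for p in ps])
s=get_state(); M=R.from_quat(s['tcp_rot'])
b=np.array([.5213,-.2942,.0105]); byaw=-.105
y=np.array([-np.sin(byaw),np.cos(byaw),0]); z=np.array([0,0,-1.]); D=np.stack([np.cross(y,z),y,z],1)
print('turn share',((R.from_matrix(D)*M.inv()).as_rotvec()/(np.pi/2)).round(3),'delta',b-s['eef_pos'])
```

```text
d [ -14.6 -101.9    7. ] [   0.5 -101.5    6.4] [  13.2 -101.6    5.5]
c [-43.  -33.3   7.2] [-14.4 -33.4   6.5] [  0.6 -33.4   7.3] [ 13.2 -33.4   6.4] [ 41.4 -34.1   6.6]
a [-14.1 103.5   6.4] [  1.1 103.6   6.4] [ 13.5 103.6   6.7]
turn share [-0.011  0.397 -0.154] delta [-0.00443918 -0.47772609 -0.25005262]
```

Driver_c is home, at the same height as d and a. Fetching driver_b.

Emit:
jog_arm --increments '[{"dx":0.33,"dy":-1,"dz":0.2,"ax":0,"ay":0,"az":0,"gripper":-0.2},{"dx":0.33,"dy":-1,"dz":0.2,"ax":0,"ay":0,"az":0,"gripper":-0.2},{"dx":0.33,"dy":-1,"dz":0.2,"ax":0,"ay":0,"az":0,"gripper":-0.2},{"dx":0.33,"dy":-1,"dz":0.2,"ax":0,"ay":0,"az":0,"gripper":-0.2}]'

```text
time: 9.65
eef_pos: [0.5643, 0.0599, 0.2786]
tcp_rot: [-0.066, 0.951, 0.023, 0.3]
contact_force: [0.1, 0.5, 0.3]
opening: 0.394
finger_force: 0.0
```

Emit:
jog_arm --increments '[{"dx":-0.15,"dy":-1,"dz":0,"ax":-0.011,"ay":0.397,"az":-0.154,"gripper":-0.2},{"dx":-0.15,"dy":-1,"dz":0,"ax":-0.011,"ay":0.397,"az":-0.154,"gripper":-0.2},{"dx":-0.15,"dy":-1,"dz":0,"ax":-0.011,"ay":0.397,"az":-0.154,"gripper":-0.2},{"dx":-0.15,"dy":-1,"dz":0,"ax":-0.011,"ay":0.397,"az":-0.154,"gripper":-0.2},{"dx":-0.15,"dy":-1,"dz":0,"ax":-0.011,"ay":0.397,"az":-0.154,"gripper":-0.2},{"dx":-0.15,"dy":-1,"dz":0,"ax":-0.011,"ay":0.397,"az":-0.154,"gripper":-0.2}]'

```text
time: 10.25
eef_pos: [0.5457, -0.0563, 0.2768]
tcp_rot: [0.053, 0.999, 0.001, -0.007]
contact_force: [0.6, -0.1, -0.2]
opening: 0.397
finger_force: 0.0
```

Emit:
jog_arm --increments '[{"dx":-0.21,"dy":-1,"dz":0,"ax":0,"ay":0,"az":0,"gripper":-0.2},{"dx":-0.21,"dy":-1,"dz":0,"ax":0,"ay":0,"az":0,"gripper":-0.2},{"dx":-0.21,"dy":-1,"dz":0,"ax":0,"ay":0,"az":0,"gripper":-0.2}]'

```text
time: 10.55
eef_pos: [0.5187, -0.1785, 0.2775]
tcp_rot: [0.053, 0.999, 0.0, -0.006]
contact_force: [0.0, 0.1, 1.1]
opening: 0.401
finger_force: 0.0
```

Emit:
jog_arm --increments '[{"dx":0,"dy":-1,"dz":-0.6,"ax":0,"ay":0,"az":0,"gripper":-0.2},{"dx":0,"dy":-1,"dz":-0.6,"ax":0,"ay":0,"az":0,"gripper":-0.2},{"dx":0,"dy":-1,"dz":-0.6,"ax":0,"ay":0,"az":0,"gripper":-0.2},{"dx":0,"dy":-1,"dz":-0.6,"ax":0,"ay":0,"az":0,"gripper":-0.2},{"dx":0,"dy":-1,"dz":-0.6,"ax":0,"ay":0,"az":0,"gripper":-0.2}]'

```text
time: 11.05
eef_pos: [0.5191, -0.296, 0.2052]
tcp_rot: [0.053, 0.999, 0.001, -0.006]
contact_force: [-0.8, 1.2, 1.0]
opening: 0.405
finger_force: 0.0
```

Run:
```python
from plan import *
import pickle
s=get_state(); print(s['eef_pos'],s['qpos'].round(3)); print(R.from_quat(s['tcp_rot']).as_matrix().round(3))
c=cam('wrist'); pickle.dump(c,open('w5.pkl','wb'))
cv2.imwrite('pics/w5.png',cv2.resize(c['frame'],(784,588)))
```

```text
[ 0.51908417 -0.29602626  0.20518582] [-0.686  0.17   1.811 -0.005  1.172 -2.148]
[[-0.994  0.106 -0.012]
 [ 0.106  0.994  0.004]
 [ 0.012  0.002 -1.   ]]
```

View pics/w5.png

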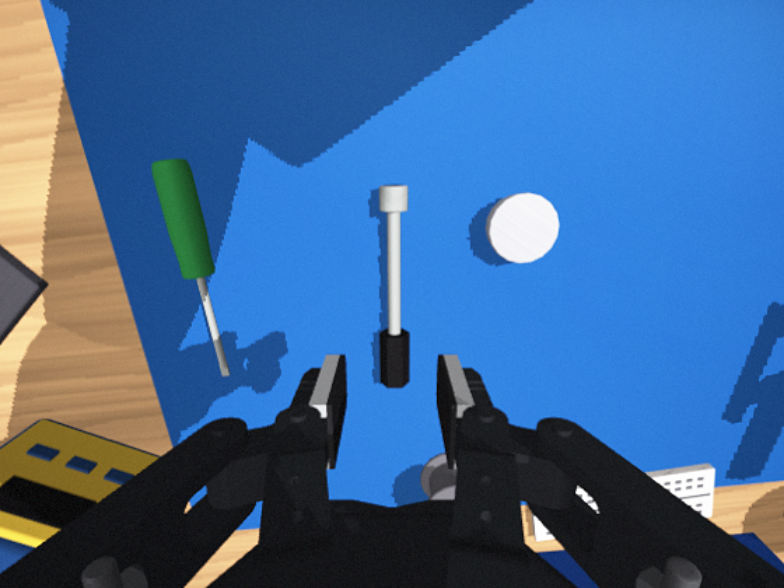

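Driver_b, shank (394,211)–(394,331), black handle below, aligned with the tool; tin at (523,228) clear.

Run:
```python
from h import *
import pickle
c=pickle.load(open('w5.pkl','rb')); z=.0105
H,T,B,E=[atz(c,q[0]/1.4,q[1]/1.4,z) for q in ((395,385),(394,331),(394,211),(394,187))]
d=H-E; m=(T+B)/2; print(m.round(4),np.linalg.norm(T-B),np.linalg.norm(d),np.arctan2(d[1],d[0]))
s=get_state(); print('delta share',((m+[0,0,.0175]-s['eef_pos'])/.12).round(3))
```

```text
[ 0.5212 -0.2934  0.0105] 0.09534030890897907 0.16123299915098863 -0.099232259233206
delta share [ 0.012  0.019 -1.487]
```

Emit:
jog_arm --increments '[{"dx":0.012,"dy":0.019,"dz":-1,"ax":0,"ay":-0.008,"az":0,"gripper":-0.2},{"dx":0.012,"dy":0.019,"dz":-1,"ax":0,"ay":-0.008,"az":0,"gripper":-0.2},{"dx":0.012,"dy":0.019,"dz":-1,"ax":0,"ay":-0.008,"az":0,"gripper":-0.2},{"dx":0.012,"dy":0.019,"dz":-1,"ax":0,"ay":-0.008,"az":0,"gripper":-0.2}]'

```text
time: 11.5
eef_pos: [0.5197, -0.2911, 0.0837]
tcp_rot: [0.052, 0.999, 0.003, -0.002]
contact_force: [-0.7, 0.1, -0.0]
opening: 0.404
finger_force: 0.0
```

Emit:
jog_arm --increments '[{"dx":0,"dy":0,"dz":-0.3,"ax":0,"ay":0,"az":0,"gripper":-0.2},{"dx":0,"dy":0,"dz":-0.43,"ax":0,"ay":0,"az":0,"gripper":-0.2},{"dx":0,"dy":0,"dz":-0.43,"ax":0,"ay":0,"az":0,"gripper":-0.2},{"dx":0,"dy":0,"dz":-0.43,"ax":0,"ay":0,"az":0,"gripper":-0.2},{"dx":0,"dy":0,"dz":-0.43,"ax":0,"ay":0,"az":0,"gripper":-0.2}]'

```text
time: 12.0
eef_pos: [0.5226, -0.2953, 0.0375]
tcp_rot: [0.053, 0.999, -0.0, 0.003]
contact_force: [0.7, -0.1, -0.2]
opening: 0.401
finger_force: 0.0
```

Emit:
jog_arm --increments '[{"dx":-0.005,"dy":0.01,"dz":-0.04,"ax":0,"ay":0,"az":0,"gripper":-0.2},{"dx":-0.005,"dy":0.01,"dz":-0.04,"ax":0,"ay":0,"az":0,"gripper":-0.2},{"dx":-0.005,"dy":0.01,"dz":-0.04,"ax":0,"ay":0,"az":0,"gripper":-0.2}]'

```text
time: 12.3
eef_pos: [0.5207, -0.2933, 0.0307]
tcp_rot: [0.053, 0.999, 0.001, 0.001]
contact_force: [-0.3, 0.2, 0.3]
opening: 0.402
finger_force: 0.0
```

Emit:
jog_arm --increments '[{"dx":0,"dy":0,"dz":-0.018,"ax":0,"ay":0,"az":0,"gripper":-0.2},{"dx":0,"dy":0,"dz":-0.018,"ax":0,"ay":0,"az":0,"gripper":-1},{"dx":0,"dy":0,"dz":-0.018,"ax":0,"ay":0,"az":0,"gripper":-1},{"dx":0,"dy":0,"dz":-0.018,"ax":0,"ay":0,"az":0,"gripper":-1},{"dx":0,"dy":0,"dz":-0.018,"ax":0,"ay":0,"az":0,"gripper":-1},{"dx":0,"dy":0,"dz":-0.018,"ax":0,"ay":0,"az":0,"gripper":-1},{"dx":0,"dy":0,"dz":-0.018,"ax":0,"ay":0,"az":0,"gripper":-1}]' --force 100

```text
time: 13.0
eef_pos: [0.5207, -0.2934, 0.0285]
tcp_rot: [0.053, 0.999, 0.001, 0.001]
contact_force: [-1.0, 0.1, 1.5]
opening: 0.063
finger_force: 98.2
```

Emit:
jog_arm --increments '[{"dx":0,"dy":0,"dz":0.3,"ax":0,"ay":0,"az":0,"gripper":-1},{"dx":0,"dy":0,"dz":0.6,"ax":0,"ay":0,"az":0,"gripper":-1},{"dx":0,"dy":0,"dz":1,"ax":0,"ay":0,"az":0,"gripper":-1},{"dx":0,"dy":0,"dz":1,"ax":0,"ay":0,"az":0,"gripper":-1},{"dx":0,"dy":0,"dz":1,"ax":0,"ay":0,"az":0,"gripper":-1}]'

```text
time: 13.5
eef_pos: [0.5213, -0.2938, 0.1497]
tcp_rot: [0.053, 0.999, -0.0, 0.002]
contact_force: [-0.9, 0.7, -1.4]
opening: 0.067
finger_force: 98.1
```

Run:
```python
from plan import *
c=cam('wrist'); M=np.array(c['mount']); s=get_state(); print(s['eef_pos'],s['opening'],s['finger_force'])
u=393
last=None
for v in range(190,420,10):
    d=np.median(c['depth'][int(v/1.4)-1:int(v/1.4)+2,int(u/1.4)-1:int(u/1.4)+2])
    print(v,(M@np.append(ray(c,u/1.4,v/1.4)*d,1))[:3].round(4))
print('turn',((R.from_matrix(RT)*R.from_quat(s['tcp_rot']).inv()).as_rotvec()/(np.pi/2)).round(3))
```

```text
[ 0.52028359 -0.29292621  0.14763076] 0.06605759283951786 98.13457131385803
190 [0.0612 0.0014 0.1471]
200 [0.0659 0.0007 0.0108]
210 [0.0634 0.0007 0.0054]
220 [0.0604 0.0007 0.0057]
230 [0.0575 0.0007 0.0056]
240 [0.0545 0.0007 0.0057]
250 [0.0514 0.0007 0.0057]
260 [0.0482 0.0007 0.0065]
270 [0.0438 0.0008 0.0112]
280 [0.0405 0.0008 0.0112]
290 [0.0373 0.0008 0.0108]
300 [0.0336 0.0008 0.0115]
310 [0.0302 0.0008 0.0114]
320 [0.0267 0.0008 0.0112]
330 [0.0231 0.0008 0.0113]
340 [0.0193 0.0008 0.0117]
350 [0.0158 0.0008 0.0111]
360 [0.0118 0.0008 0.0116]
370 [0.0081 0.0008 0.0114]
380 [0.0043 0.0008 0.0112]
390 [0.0004 0.0008 0.0112]
400 [-0.0037  0.0008  0.0113]
410 [-0.0076  0.0008  0.0111]
turn [ 0.006 -0.389  0.154]
```

Emit:
jog_arm --increments '[{"dx":0.2,"dy":0.8,"dz":1,"ax":0,"ay":0,"az":0,"gripper":-1},{"dx":0.2,"dy":0.8,"dz":1,"ax":0,"ay":0,"az":0,"gripper":-1},{"dx":0.2,"dy":0.8,"dz":1,"ax":0,"ay":0,"az":0,"gripper":-1},{"dx":0.2,"dy":0.8,"dz":1,"ax":0,"ay":0,"az":0,"gripper":-1}]' --force 120

```text
time: 13.95
eef_pos: [0.5468, -0.1952, 0.2722]
tcp_rot: [0.051, 0.999, -0.0, 0.004]
contact_force: [0.7, -0.8, -1.4]
opening: 0.055
finger_force: 119.3
```

Emit:
jog_arm --increments '[{"dx":0.3,"dy":1,"dz":0,"ax":0,"ay":0,"az":0,"gripper":-1},{"dx":0.3,"dy":1,"dz":0,"ax":0,"ay":0,"az":0,"gripper":-1},{"dx":0.3,"dy":1,"dz":0,"ax":0,"ay":0,"az":0,"gripper":-1},{"dx":0.3,"dy":1,"dz":0,"ax":0,"ay":0,"az":0,"gripper":-1}]'

```text
time: 14.35
eef_pos: [0.58, -0.0743, 0.2645]
tcp_rot: [0.051, 0.999, 0.002, -0.002]
contact_force: [-0.8, -1.2, -1.4]
opening: 0.056
finger_force: 119.3
```

Emit:
jog_arm --increments '[{"dx":0,"dy":0.25,"dz":0,"ax":0.006,"ay":-0.389,"az":0.154,"gripper":-1},{"dx":0,"dy":0.25,"dz":0,"ax":0.006,"ay":-0.389,"az":0.154,"gripper":-1},{"dx":0,"dy":0.25,"dz":0,"ax":0.006,"ay":-0.389,"az":0.154,"gripper":-1},{"dx":0,"dy":0.25,"dz":0,"ax":0.006,"ay":-0.389,"az":0.154,"gripper":-1},{"dx":0,"dy":0.25,"dz":0,"ax":0.006,"ay":-0.389,"az":0.154,"gripper":-1},{"dx":0,"dy":0.25,"dz":0,"ax":0.006,"ay":-0.389,"az":0.154,"gripper":-1},{"dx":0,"dy":0.25,"dz":0,"ax":0.006,"ay":-0.389,"az":0.154,"gripper":-1}]'

```text
time: 15.05
eef_pos: [0.58, -0.0483, 0.2665]
tcp_rot: [-0.068, 0.952, 0.021, 0.299]
contact_force: [0.0, 0.4, -1.4]
opening: 0.06
finger_force: 119.5
```

```bash
python3 where.py; python3 -c "
from h import *
s=get_state();print(s['eef_pos'],s['qpos'].round(2))"
```

```text
rack xyz mm [  52.4 -271.6  136.1] rot err(rack axes, rad) [ 0.002 -0.003  0.002] F rack [-0.7  0.4 -1.2] 0.06 15.05
[ 0.58001364 -0.04829322  0.2665476 ] [-0.37 -0.18  2.12  0.44  0.71 -2.35]
```

Emit:
jog_arm --increments '[{"dx":-0.08,"dy":0.857,"dz":0,"ax":0,"ay":0,"az":0,"gripper":-1},{"dx":-0.08,"dy":0.857,"dz":0,"ax":0,"ay":0,"az":0,"gripper":-1},{"dx":-0.08,"dy":0.857,"dz":0,"ax":0,"ay":0,"az":0,"gripper":-1}]'

```text
time: 15.35
eef_pos: [0.5705, 0.0598, 0.2679]
tcp_rot: [-0.071, 0.951, 0.023, 0.299]
contact_force: [0.1, -0.1, -1.2]
opening: 0.058
finger_force: 119.5
```

Emit:
jog_arm --increments '[{"dx":-0.08,"dy":0.857,"dz":0,"ax":0,"ay":0,"az":0,"gripper":-1},{"dx":-0.08,"dy":0.857,"dz":0,"ax":0,"ay":0,"az":0,"gripper":-1},{"dx":-0.08,"dy":0.857,"dz":0,"ax":0,"ay":0,"az":0,"gripper":-1}]'

```text
time: 15.65
eef_pos: [0.561, 0.1628, 0.2683]
tcp_rot: [-0.072, 0.951, 0.022, 0.3]
contact_force: [0.4, -0.5, -1.3]
opening: 0.061
finger_force: 119.5
```

Emit:
jog_arm --increments '[{"dx":-0.08,"dy":0.857,"dz":0,"ax":0,"ay":0,"az":0,"gripper":-1},{"dx":-0.08,"dy":0.857,"dz":0,"ax":0,"ay":0,"az":0,"gripper":-1},{"dx":-0.08,"dy":0.857,"dz":0,"ax":0,"ay":0,"az":0,"gripper":-1},{"dx":-0.08,"dy":0.857,"dz":0,"ax":0,"ay":0,"az":0,"gripper":-1},{"dx":-0.08,"dy":0.857,"dz":0,"ax":0,"ay":0,"az":0,"gripper":-1}]'

```text
time: 16.15
eef_pos: [0.5524, 0.2601, 0.2679]
tcp_rot: [-0.068, 0.951, 0.021, 0.3]
contact_force: [-0.0, -0.7, -1.2]
opening: 0.059
finger_force: 119.5
```

```bash
python3 where.py; python3 -c "
from plan import *
s=get_state();print(s['eef_pos'],s['qpos'].round(2)); print('to pre',((rackpt(0,.036,.055)-s['eef_pos'])/.12).round(3))"
```

```text
rack xyz mm [ 67.3  37.6 127.3] rot err(rack axes, rad) [ 0.002 -0.     0.001] F rack [-0.8 -0.7 -0.9] 0.059 16.15
[0.55243357 0.2601302  0.26789213] [ 0.31 -0.1   2.05 -0.17  0.6  -1.29]
to pre [-0.11  -0.03  -0.815]
```

Emit:
jog_arm --increments '[{"dx":-0.11,"dy":-0.03,"dz":-0.815,"ax":0,"ay":0,"az":0,"gripper":-1},{"dx":-0.11,"dy":-0.03,"dz":-0.815,"ax":0,"ay":0,"az":0,"gripper":-1},{"dx":-0.11,"dy":-0.03,"dz":-0.815,"ax":0,"ay":0,"az":0,"gripper":-1},{"dx":-0.11,"dy":-0.03,"dz":-0.815,"ax":0,"ay":0,"az":0,"gripper":-1},{"dx":-0.11,"dy":-0.03,"dz":-0.815,"ax":0,"ay":0,"az":0,"gripper":-1},{"dx":-0.11,"dy":-0.03,"dz":-0.815,"ax":0,"ay":0,"az":0,"gripper":-1}]'

```text
time: 16.75
eef_pos: [0.5413, 0.2579, 0.175]
tcp_rot: [-0.068, 0.95, 0.022, 0.304]
contact_force: [0.1, -0.6, -1.2]
opening: 0.054
finger_force: 119.5
```

Emit:
jog_arm --increments '[{"dx":0.047,"dy":0.007,"dz":-0.068,"ax":0,"ay":0,"az":0,"gripper":-1},{"dx":0.095,"dy":0.014,"dz":-0.137,"ax":0,"ay":0,"az":0,"gripper":-1},{"dx":0.095,"dy":0.014,"dz":-0.137,"ax":0,"ay":0,"az":0,"gripper":-1},{"dx":0.095,"dy":0.014,"dz":-0.137,"ax":0,"ay":0,"az":0,"gripper":-1}]'

```text
time: 17.15
eef_pos: [0.55, 0.2592, 0.1532]
tcp_rot: [-0.069, 0.951, 0.021, 0.3]
contact_force: [0.2, -0.1, -0.7]
opening: 0.059
finger_force: 119.5
```

```bash
python3 where.py; python3 -c "
from plan import *
s=get_state(); print('to home-2mm',((rackpt(0,.0355,.015)-s['eef_pos'])/.12).round(3))"
```

```text
rack xyz mm [-0.6 37.  34.9] rot err(rack axes, rad) [ 0.001 -0.001  0.   ] F rack [-0.2 -0.1 -0.7] 0.059 17.15
to home-2mm [ 0.1    0.002 -0.133]
```

Emit:
jog_arm --increments '[{"dx":0.02,"dy":-0.006,"dz":-0.028,"ax":0,"ay":0,"az":0,"gripper":-1},{"dx":0.04,"dy":-0.004,"dz":-0.055,"ax":0,"ay":0,"az":0,"gripper":-1},{"dx":0.058,"dy":-0.002,"dz":-0.08,"ax":0,"ay":0,"az":0,"gripper":-1},{"dx":0.074,"dy":0,"dz":-0.1,"ax":0,"ay":0,"az":0,"gripper":-1},{"dx":0.088,"dy":0.001,"dz":-0.118,"ax":0,"ay":0,"az":0,"gripper":-1},{"dx":0.1,"dy":0.002,"dz":-0.133,"ax":0,"ay":0,"az":0,"gripper":-1},{"dx":0.1,"dy":0.002,"dz":-0.133,"ax":0,"ay":0,"az":0,"gripper":-1},{"dx":0.1,"dy":0.002,"dz":-0.133,"ax":0,"ay":0,"az":0,"gripper":-1}]'

```text
time: 17.95
eef_pos: [0.5613, 0.2599, 0.1404]
tcp_rot: [-0.069, 0.951, 0.021, 0.3]
contact_force: [-21.4, -3.8, 19.9]
opening: 0.061
finger_force: 123.8
```

```bash
python3 where.py
```

```text
rack xyz mm [ 1.3 36.2 17.9] rot err(rack axes, rad) [ 0.002  0.    -0.   ] F rack [-6.4 -0.6 28.7] 0.061 17.95
```

Emit:
jog_arm --increments '[{"dx":0.009,"dy":0.001,"dz":-0.014,"ax":0,"ay":0,"az":0,"gripper":-1},{"dx":0.009,"dy":0.001,"dz":-0.014,"ax":0,"ay":0,"az":0,"gripper":-1},{"dx":0.009,"dy":0.001,"dz":-0.014,"ax":0,"ay":0,"az":0,"gripper":-1}]'

```text
time: 18.25
eef_pos: [0.5615, 0.26, 0.1402]
tcp_rot: [-0.069, 0.951, 0.02, 0.299]
contact_force: [-36.9, -7.9, 34.6]
opening: 0.056
finger_force: 126.4
```

```bash
python3 where.py
```

```text
rack xyz mm [ 1.4 36.2 17.6] rot err(rack axes, rad) [ 0.003 -0.001 -0.   ] F rack [-11.   -2.5  49.9] 0.056 18.25
```

Hard stop on the rails (50 N, no further travel). Release and retreat.

Emit:
jog_arm --increments '[{"dx":0,"dy":0,"dz":0,"ax":0,"ay":0,"az":0,"gripper":-0.4},{"dx":0,"dy":0,"dz":0,"ax":0,"ay":0,"az":0,"gripper":-0.4},{"dx":0,"dy":0,"dz":0,"ax":0,"ay":0,"az":0,"gripper":-0.4},{"dx":0,"dy":0,"dz":0,"ax":0,"ay":0,"az":0,"gripper":-0.4}]'

```text
time: 18.65
eef_pos: [0.5633, 0.2594, 0.1358]
tcp_rot: [-0.069, 0.951, 0.021, 0.3]
contact_force: [0.3, -0.0, 0.3]
opening: 0.297
finger_force: 0.0
```

Emit:
jog_arm --increments '[{"dx":-0.12,"dy":-0.017,"dz":0.17,"ax":0,"ay":0,"az":0,"gripper":-0.4},{"dx":-0.237,"dy":-0.035,"dz":0.341,"ax":0,"ay":0,"az":0,"gripper":-0.4},{"dx":-0.4,"dy":-0.058,"dz":0.575,"ax":0,"ay":0,"az":0,"gripper":-0.4},{"dx":-0.4,"dy":-0.058,"dz":1,"ax":0,"ay":0,"az":0,"gripper":-0.4},{"dx":-0.4,"dy":-0.058,"dz":1,"ax":0,"ay":0,"az":0,"gripper":-0.4},{"dx":-0.4,"dy":-0.058,"dz":1,"ax":0,"ay":0,"az":0,"gripper":-0.4}]'

```text
time: 19.25
eef_pos: [0.5162, 0.2528, 0.2586]
tcp_rot: [-0.069, 0.951, 0.022, 0.302]
contact_force: [-1.5, -0.4, -0.6]
opening: 0.298
finger_force: 0.0
```

```bash
python3 where.py
python3 - <<'E'
from plan import *
import pickle
c=cam('wrist'); pickle.dump(c,open('w6.pkl','wb'))
cv2.imwrite('pics/w6.png',cv2.resize(c['frame'],(784,588)))
for y in (-.103,-.0335,.0355,.1035):
  for x in (-.035,-.015,0,.015,.035):
    u,v=proj(c,rackpt(x,y,.005)); d=np.median(c['depth'][int(v)-1:int(v)+2,int(round(u))]); p=(c['T']@np.append(ray(c,u,v)*d,1))[:3]-MID
    print((np.array([p@X,p@Y,p@Z])*1e3).round(1),end=' ')
  print()
E
```

```text
rack xyz mm [ 31.7  35.6 140.9] rot err(rack axes, rad) [0.001 0.005 0.001] F rack [-1.6 -0.2  0.4] 0.298 19.25
[ -35.  -102.3    6.2] [ -15.2 -102.1    6.7] [  -0.3 -102.1    6.6] [  14.6 -102.1    6.6] [  34.6 -102.3    6.2] 
[-35.1 -33.1   6.6] [-15.2 -33.    6.8] [ -0.2 -33.2   6. ] [ 14.6 -33.1   6.6] [ 34.6 -33.2   6.2] 
[-35.   35.5   6.1] [-15.2  35.5   6.3] [-0.4 35.5  7.1] [14.7 35.5  6.3] [34.6 35.5  6.2] 
[-35.2 102.1  10.2] [-15.1 103.2   6.2] [-1.000e-01  1.034e+02  5.400e+00] [ 14.8 103.3   5.7] [ 33.1 101.9  11. ]
```

View pics/w6.png

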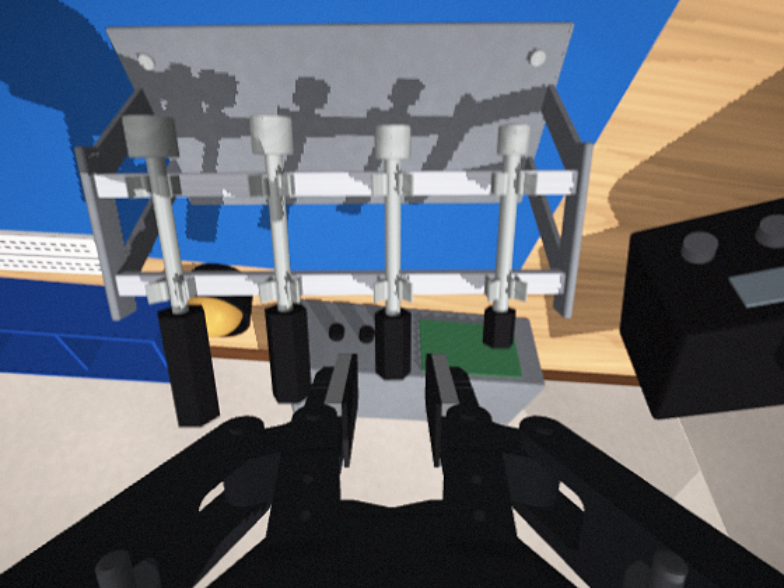

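All four drivers are in size order: d at (163,220), c (280,220), b (393,220) and a (505,220). Their shanks stand at equal heights, and the gripper is clear.

```bash
python3 -c "
from plant import job
print(job.sign_off())"
```

```text
the job is handed in; nothing more can be done
None
```

I clicked driver_c into place1 and driver_b into place2, so the rack runs d, c, b, a from right to left. All four shanks measured at the same height, nothing on the bench was knocked along the way, and I handed the job in at about 19 s; the judged result was not shown to me.

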